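# Sort overhauled machine parts into their marked dishes

### The job

Sort the four cleaned steel parts (big ring, small ring, hexagon nut, link bar) into the white dishes: each dish has the silhouette of one part painted on its floor. Set each part down flat, the same way up as it lies now, centred on its own silhouette, and lay the link bar along the direction of its silhouette.

Things in the scene. Friction and masses are not known exactly. Their poses are not given: they have to be found in the camera images.
- big_ring: Big plain bright-steel ring (collar), lying flat: outside diameter 56, bore 30, height 25 mm. (Among the parts and dishes stand small shop items up to about 50 mm high; nothing there is taller.) About 0.33 kg. Loose. Origin: centre of its underside; z up.
- small_ring: Small plain bright-steel ring (collar), lying flat: outside diameter 34, bore 18, height 25 mm. About 0.13 kg. Loose. Origin: centre of its underside; z up.
- hex_nut: Large bright-steel hexagon nut, lying flat: 46 mm across flats, 53 across corners, height 25 mm, dark round disc (27 mm) in the top where the bore is (it is solid to the touch). Two of its flats face its own +y and -y. About 0.25 kg. Loose. Origin: centre of its underside; z up.
- link_bar: Bright-steel link bar, lying flat: 90 mm long along its own x, height 25 mm; a straight middle 20 mm wide (about 38 mm of it free) between two round eyes 30 mm wide centred 30 mm either side of the middle, each with a dark disc on top. About 0.3 kg. Loose. Origin: centre of its underside; z up.
- dish_big_ring: Fixed round white steel parts dish, 124 mm across the rim, about 114 mm clear inside, rim 12 mm high, floor 4 mm above the table. Painted in black at the centre of its floor: the silhouette of a big ring (56 mm outside, 30 inside). Origin: centre of its underside, right under the middle of the silhouette; z up.
- dish_small_ring: Fixed round white steel parts dish, 124 mm across the rim, about 114 mm clear inside, rim 12 mm high, floor 4 mm above the table. Painted in black at the centre of its floor: the silhouette of a small ring (34 mm outside, 18 inside). Origin: centre of its underside, right under the middle of the silhouette; z up.
- dish_hex_nut: Fixed round white steel parts dish, 124 mm across the rim, about 114 mm clear inside, rim 12 mm high, floor 4 mm above the table. Painted in black at the centre of its floor: the silhouette of a hexagon with a round hole (46 mm across flats). Origin: centre of its underside, right under the middle of the silhouette; z up.
- dish_link_bar: Fixed round white steel parts dish, 124 mm across the rim, about 114 mm clear inside, rim 12 mm high, floor 4 mm above the table. Painted in black at the centre of its floor: the silhouette of the link bar (90 mm long, two eyes); its long direction is the dish's own x axis. Origin: centre of its underside, right under the middle of the silhouette; z up.
Not all that is in view belongs to the job. What is shaped like the dish_small_ring but green or yellow is not meant.

How it is judged (in metres and radians):
At the end, for the whole second after the job is handed in: Each of the four parts lies flat (within 0.1 rad) and at rest on the floor of the dish with its own silhouette, its centre within 12 mm of the silhouette's centre, and the link bar lies within 0.2 rad of its silhouette's direction (either way round) (horizontal distance between big_ring and dish_big_ring below 0.012 m and z of big_ring in the frame of dish_big_ring between 0.001 and 0.008 m and angle between each of big_ring, small_ring, hex_nut, link_bar's own z axis and vertical below 0.1 rad and linear speed of each of big_ring, small_ring, hex_nut, link_bar below 0.02 m/s and horizontal distance between small_ring and dish_small_ring below 0.012 m and z of small_ring in the frame of dish_small_ring between 0.001 and 0.008 m and horizontal distance between hex_nut and dish_hex_nut below 0.012 m and z of hex_nut in the frame of dish_hex_nut between 0.001 and 0.008 m and horizontal distance between link_bar and dish_link_bar below 0.012 m and z of link_bar in the frame of dish_link_bar between 0.001 and 0.008 m and angle between the x axis of link_bar and the x axis of dish_link_bar, either way round below 0.2 rad); the robot touches nothing.
It also fails if it takes over 109 s, if anything falls off the work surface, if the arm or the gripper's body presses on something with over 40 N, if the wrist force passes 120 N, or if a joint passes its speed limit or range.

### The arm

A 6-joint arm with a two-finger parallel gripper is mounted at the origin on the work surface. World frame = base frame: x ahead of the robot, y to its left, z up, the work surface at z = 0. Lengths are in mm, angles in rad, forces in N, time in s.
With the tool pointing down it reaches from about 350 to 975 mm from the base axis. Payload 7.1 kg.
Tool frame: the origin (TCP) lies midway between the tips of the shut fingers; the grasp point (between the pads) lies 19 mm behind it; z points along the fingers, y is the line along which they close (so a half turn about z gives the same grasp; the last joint's range is limited). The gripper opens to 88 mm and grips with 3 to 60 N. Pads are 20 mm wide; open, the fingers measure 115 mm over their backs; the gripper's body (75 mm by 178 mm) begins 61 mm behind the grasp point.
Start: joints at [1.207, 0.423, 1.63, -0, 1.089, -0.019], TCP at [211.223, 588.209, 222.675] pointing down, gripper open.
Joint ranges: [-3, 3], [-0.9, 2.11], [0.09, 2.58], [-1.31, 4.45], [0.11, 2.69], [-2.54, 2.54]. Speed limits (rad/s): [2.39, 2.39, 3.01, 3.14, 3.14, 3.14].

### API

Orientations are given as a rotation vector (axis times angle).
In Python, from workcell import ctrl gives the robot as it stands. The module is installed in compiled form; this text tells all that it offers.
- The arm moves only by the tool servo_tool, never from a script. Its argument "increments" is a list of rows, each a list of 7 numbers: the shift along the world's x, y, z in cm, then the turn, a rotation vector about the world's x, y, z in degrees, then the opening, from -1 (shut) to 1 (fully open). A call has 1 to 20 rows; each row is the pose to reach, as a shift and turn from the pose commanded when the call began; what a row does not reach only later rows make up. A row lasts 1/12 s, in which the tool goes at most 41.7 mm and 7.16 degrees, less where a joint would pass 70% of its speed; a pose out of reach is approached as far as the arm can. A call with a gripper value outside its range is refused whole. The fingers move at their own pace and stop on an object; the grip force is fixed at half the most. Time passes only in rows, so rows that repeat a pose let the fingers close. It gives the time, the measured TCP pose, the force, the opening and the grip force at its end, in the units of the state.
- ctrl.get_obs(): the state, without advancing time (a new reading comes with each control period).
- ctrl.get_image(name): name is "scene" or "top"; returns a dict with "image" (480x640x3 uint8, red, green, blue), "fx", "fy", "cx", "cy" (pixels), "extrinsics" (4x4, takes a point from camera to world coordinates). Camera axes: x right, y up, looking along -z (the intrinsics and any distortion apply to the point x, -y, -z); pixel columns grow to the right and rows downward; lengths in mm; the calibration is good to about 2 mm. A picture is of the moment at which its call begins. There is no depth.
- ctrl.close_job(): hands the job in; it is judged then, once.
The state is a dict: "t": time; "qpos": joint angles; "qvel": joint speeds; "joint_torque": joint torques, N m; "ee_pos": TCP position; "orientation": TCP orientation; "ft_force": force on the tool from outside, world axes, zero at the start; "moment": the same for the moment, N m; "width": finger opening in mm; "grasp_force": force on a finger pad.
Only numpy, scipy, OpenCV 4.12 (cv2) and the standard library are available. Lean on these libraries where they do the work, as an engineer would, in place of code of your own. Each camera call takes 0.05 s, during which the arm holds its last target. There are 200 camera calls.

## Working session

There is one attempt and no reset: what is moved stays moved. The work goes in short steps, Python scripts to look and compute and a tool call to move; the robot and the scene stay as the last step left them, time stands still between calls to the robot, and variables do not carry over. Pictures are saved under pics/ and viewed, at most 14 in all, crops included, and the job is handed in when it is done.

Besides the shell and the picture viewer there is one more tool, called by a JSON object that holds its "name" and its "arguments", one argument or row to a line. servo_tool: Moves the arm, as the interface text tells. Its arguments: {"type":"object","properties":{"increments":{"type":"array","items":{"type":"array","items":{"type":"number"}}}},"required":["increments"]}

```bash
mkdir -p pics; cat > h.py <<'E'
import numpy as np, cv2
from workcell import ctrl
def grab(name,fn=None):
    d=ctrl.get_image(name)
    if fn: cv2.imwrite('pics/'+fn,cv2.cvtColor(d['image'],cv2.COLOR_RGB2BGR))
    return d
def ray(d,u,v,z):
    E=np.array(d['extrinsics']); r=E[:3,:3]@np.array([(u-d['cx'])/d['fx'],-(v-d['cy'])/d['fy'],-1])
    o=E[:3,3]; return o+r*(z-o[2])/r[2]
E
python3 - <<'E'
from h import *
for n in ('top','scene'):
    d=grab(n,n+'1.png'); print({k:v for k,v in d.items() if k!='image'})
o=ctrl.get_obs();print(o)
E
```

```text
{'fx': 444.4527430967712, 'fy': 444.4527430967712, 'cx': 320.40651575072263, 'cy': 240.21977147482184, 'extrinsics': array([[ 2.45049741e-02,  9.89751681e-01, -1.40680903e-01,
         3.52156487e+02],
       [-9.99642936e-01,  2.57594608e-02,  7.10292100e-03,
         8.74318352e+01],
       [ 1.06539922e-02,  1.40456614e-01,  9.90029511e-01,
         9.78502448e+02],
       [ 0.00000000e+00,  0.00000000e+00,  0.00000000e+00,
         1.00000000e+00]])}
{'fx': 522.5135488139932, 'fy': 522.5135488139932, 'cx': 320.8430303798406, 'cy': 250.4650067524432, 'extrinsics': array([[ 8.34751545e-01, -3.17996532e-01,  4.49519814e-01,
         1.05124351e+03],
       [ 5.50184504e-01,  4.48981787e-01, -7.04068439e-01,
        -8.15174934e+02],
       [ 2.20651126e-02,  8.35041053e-01,  5.49745005e-01,
         7.53566681e+02],
       [ 0.00000000e+00,  0.00000000e+00,  0.00000000e+00,
         1.00000000e+00]])}
{'t': 0.1, 'qpos': array([ 1.20701822e+00,  4.23765908e-01,  1.63057147e+00, -3.13297225e-05,
        1.08857413e+00, -1.90147770e-02]), 'qvel': array([ 0.00034864, -0.00065368, -0.00166787,  0.00158596, -0.00198655,
       -0.00025125]), 'joint_torque': array([ 1.14756469e-05, -5.45614457e+01, -2.74324465e+01,  6.45653531e-02,
        1.88064220e-02, -3.59986370e-05]), 'ee_pos': array([211.05781067, 587.78230415, 221.99503516]), 'orientation': array([-5.38813887e-01, -3.09481416e+00,  2.04195585e-03]), 'ft_force': array([0.0246508 , 0.33006536, 0.18964722]), 'moment': array([-0.01966421, -0.03000939, -0.01799106]), 'grasp_force': 0.0, 'width': 87.86899376442537}
```

View pics/top1.png

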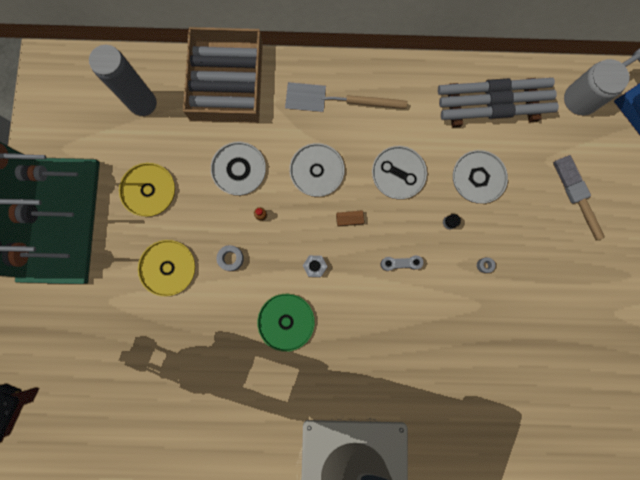

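View pics/scene1.png

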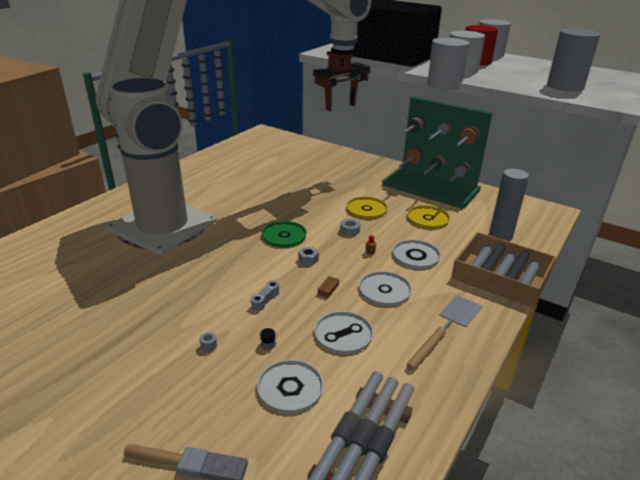

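The top view shows, in pixels:
- **Parts:** big ring (231,258), nut (316,266), bar (388,264)–(417,263), small ring (487,265).
- **Dishes:** big ring (239,169), small ring (317,170), bar (400,173), nut (480,177).
- **Clutter between them:** red item (261,213), brick (350,218), black item (452,221).

```bash
cat > meas.py <<'E'
from h import *
d=grab('top'); im=d['image']; hsv=cv2.cvtColor(im,cv2.COLOR_RGB2HSV)
def blob(c,r,mask):
    m=np.zeros(mask.shape,np.uint8); cv2.circle(m,c,r,255,-1); m&=mask
    cs,_=cv2.findContours(m,cv2.RETR_EXTERNAL,cv2.CHAIN_APPROX_NONE)
    return max(cs,key=cv2.contourArea)
def rep(n,k,z):
    (cx,cy),(w,h),a=R=cv2.minAreaRect(k)
    b=cv2.boxPoints(R); P=np.array([ray(d,*p,z)[:2] for p in b])
    e=[P[1]-P[0],P[2]-P[1]]; e.sort(key=np.linalg.norm); L=e[1]
    print(n,(round(cx,1),round(cy,1)),'xy',P.mean(0).round(1),'size',[round(float(np.linalg.norm(x)),1) for x in e],'long dir deg',round(np.degrees(np.arctan2(L[1],L[0]))%180,1))
dark=(hsv[...,2]<90).astype(np.uint8)*255
grey=(hsv[...,1]<70).astype(np.uint8)*255
for n,c in dict(big=(239,169),small=(317,170),bar=(400,173),hex=(480,177)).items(): rep('dish '+n,blob(c,22,dark),4)
for n,c,r in (('big',(231,258),22),('nut',(316,266),20),('bar',(402,264),30),('small',(487,265),16)):
    k=blob(c,r,grey); rep('part '+n,k,15)
for n,c in dict(red=(261,213),brick=(350,218),black=(452,221)).items(): print(n,ray(d,*c,20).round(0))
rep('nut disc',blob((316,266),8,dark),25);
for c in ((388,264),(417,263)): rep('eye',blob(c,6,dark),25)
E
python3 meas.py
python3 - <<'E'
import cv2
i=cv2.imread('pics/top1.png')[140:300,200:520]
cv2.imwrite('pics/crop.png',cv2.resize(i,(800,400),interpolation=cv2.INTER_CUBIC))
E
```

```text
dish big (238.2, 168.8) xy [649.1 270.2] size [52.7, 53.2] long dir deg 138.4
dish small (316.5, 170.0) xy [651.   93.2] size [28.1, 29.5] long dir deg 91.6
dish bar (398.3, 172.4) xy [650.5 -92.3] size [28.4, 87.1] long dir deg 62.0
dish hex (479.0, 176.5) xy [ 646.1 -275.8] size [44.5, 45.7] long dir deg 91.6
part big (229.5, 257.5) xy [446.1 277.1] size [54.6, 58.8] long dir deg 91.5
part nut (314.5, 266.0) xy [432.3  92. ] size [47.9, 54.5] long dir deg 91.5
part bar (401.5, 262.5) xy [444.7 -97.3] size [31.0, 94.5] long dir deg 93.6
part small (485.5, 264.5) xy [ 445.  -280.8] size [32.9, 41.7] long dir deg 91.5
red [545. 212.  20.]
brick [539.  17.  20.]
black [ 539. -208.   20.]
nut disc (314.5, 265.5) xy [432.5  91.9] size [23.7, 23.7] long dir deg 1.4
eye (388.0, 263.0) xy [441.9 -66.2] size [13.0, 13.0] long dir deg 0.1
eye (416.0, 262.0) xy [ 445.6 -126.7] size [13.0, 13.0] long dir deg 179.6
```

View pics/crop.png

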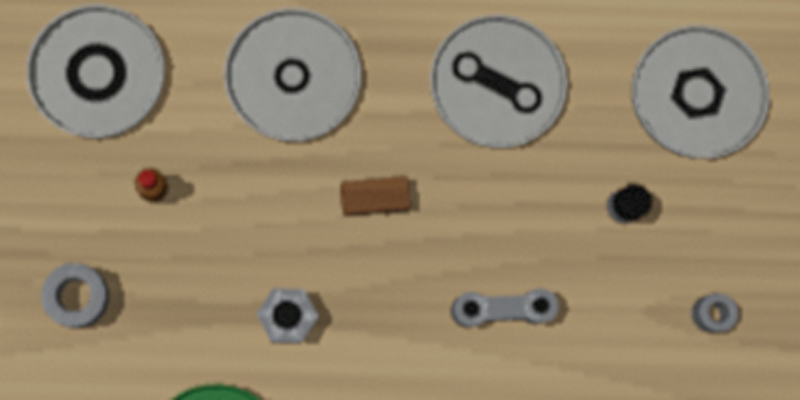

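{"name": "servo_tool", "arguments": {
  "increments": [
    [23.5,-31.1,-11,0,0,-67,1],
    [23.5,-31.1,-11,0,0,-67,1],
    [23.5,-31.1,-11,0,0,-67,1],
    [23.5,-31.1,-11,0,0,-67,1],
    [23.5,-31.1,-11,0,0,-67,1],
    [23.5,-31.1,-11,0,0,-67,1],
    [23.5,-31.1,-11,0,0,-67,1],
    [23.5,-31.1,-11,0,0,-67,1],
    [23.5,-31.1,-11,0,0,-67,1],
    [23.5,-31.1,-11,0,0,-67,1],
    [23.5,-31.1,-11,0,0,-67,1],
    [23.5,-31.1,-11,0,0,-67,1],
    [23.5,-31.1,-11,0,0,-67,1],
    [23.5,-31.1,-11,0,0,-67,1],
    [23.5,-31.1,-11,0,0,-67,1],
    [23.5,-31.1,-11,0,0,-67,1]
  ]
}}

```text
t: 1.48
ee_pos: [445.8, 278.2, 113.0]
orientation: [2.155, 2.286, 0.001]
ft_force: [-0.2, 0.7, 0.1]
width: 87.8
grasp_force: 0.0
```

```bash
python3 - <<'E'
from h import *
d=grab('scene','s2.png'); i=cv2.imread('pics/s2.png')[130:330,230:480]; cv2.imwrite('pics/s2c.png',cv2.resize(i,(750,600)))
E
```

```text
(no output)
```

View pics/s2c.png

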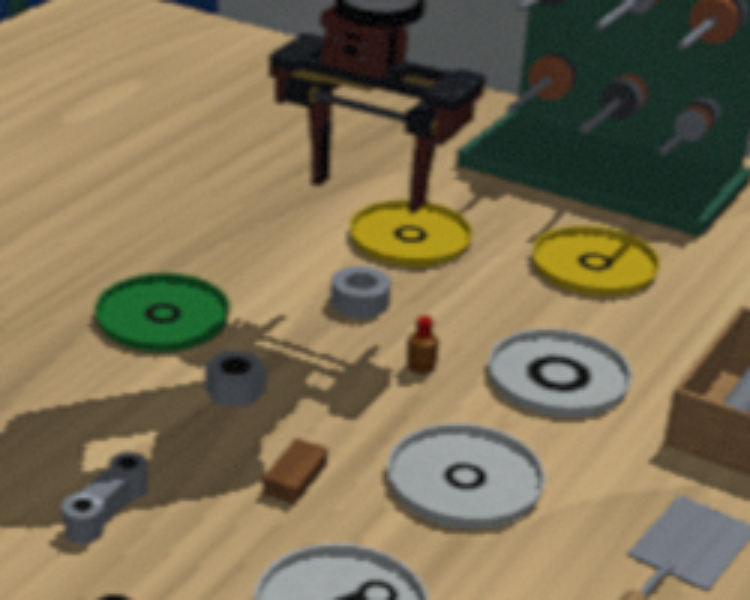

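The open gripper straddles the big ring in the crop (fingers at about (320,180) and (420,205), ring at (360,290)), so I'm going down to grip it.

{"name": "servo_tool", "arguments": {
  "increments": [
    [0,0,-3,0,0,0,1],
    [0,0,-6,0,0,0,1],
    [0,0,-8,0,0,0,1],
    [0,0,-9.5,0,0,0,1],
    [0,0,-10.3,0,0,0,1],
    [0,0,-10.7,0,0,0,1],
    [0,0,-10.7,0,0,0,1],
    [0,0,-10.7,0,0,0,-1],
    [0,0,-10.7,0,0,0,-1],
    [0,0,-10.7,0,0,0,-1],
    [0,0,-10.7,0,0,0,-1],
    [0,0,-10.7,0,0,0,-1],
    [0,0,-10.7,0,0,0,-1],
    [0,0,-10.7,0,0,0,-1],
    [0,0,-10.7,0,0,0,-1],
    [0,0,-10.7,0,0,0,-1]
  ]
}}

```text
t: 2.87
ee_pos: [445.9, 277.1, 6.1]
orientation: [-2.158, -2.283, 0.001]
ft_force: [-3.3, -1.3, 6.3]
width: 54.5
grasp_force: 30.0
```

{"name": "servo_tool", "arguments": {
  "increments": [
    [0,0,1,0,0,0,-1],
    [0,0,3,0,0,0,-1],
    [0,0,6,0,0,0,-1],
    [0,0,8,0,0,0,-1],
    [2,0,8.5,0,0,0,-1],
    [5,-0.2,8.5,0,0,0,-1],
    [8,-0.3,8.5,0,0,0,-1],
    [11,-0.4,8.5,0,0,0,-1],
    [14,-0.5,8.5,0,0,0,-1],
    [17,-0.6,8.5,0,0,0,-1],
    [19,-0.7,8.5,0,0,0,-1],
    [20.3,-0.7,8.5,0,0,0,-1],
    [20.3,-0.7,8.5,0,0,0,-1],
    [20.3,-0.7,8.5,0,0,0,-1]
  ]
}}

```text
t: 4.03
ee_pos: [648.9, 269.7, 90.3]
orientation: [-2.158, -2.282, 0.002]
ft_force: [-0.1, 1.0, -3.8]
width: 54.1
grasp_force: 30.0
```

```bash
python3 - <<'E'
from h import *
d=grab('scene','s3.png'); i=cv2.imread('pics/s3.png')[150:350,330:580]; cv2.imwrite('pics/s3c.png',cv2.resize(i,(750,600)))
E
```

```text
(no output)
```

View pics/s3c.png

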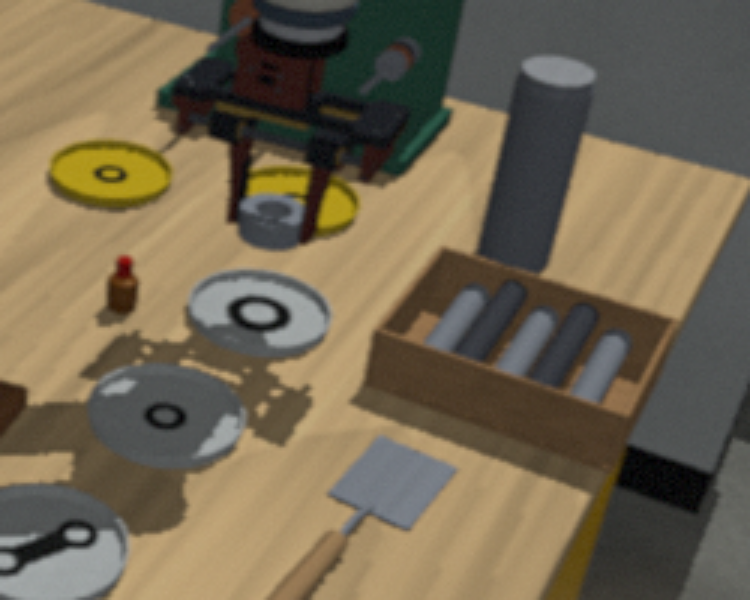

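The big ring is held level between the fingers above its dish (ring at (272,218), dish at (258,313) in the crop), so I'm lowering and releasing it.

{"name": "servo_tool", "arguments": {
  "increments": [
    [0,0,-3,0,0,0,-1],
    [0,0,-5.5,0,0,0,-1],
    [0,0,-7,0,0,0,-1],
    [0,0,-7.6,0,0,0,-1],
    [0,0,-7.9,0,0,0,-1],
    [0,0,-8,0,0,0,-1],
    [0,0,-8,0,0,0,-1],
    [0,0,-8,0,0,0,0.5],
    [0,0,-8,0,0,0,0.5],
    [0,0,-8,0,0,0,0.5],
    [0,0,-8,0,0,0,0.5],
    [0,0,-8,0,0,0,0.5],
    [0,0,-5,0,0,0,0.5],
    [0,0,-2,0,0,0,0.5],
    [0,0,0,0,0,0,0.5],
    [0,0,0,0,0,0,0.5]
  ]
}}

```text
t: 5.42
ee_pos: [652.3, 271.4, 96.0]
orientation: [2.155, 2.281, 0.012]
ft_force: [0.2, 0.9, 0.3]
width: 66.0
grasp_force: 0.0
```

{"name": "servo_tool", "arguments": {
  "increments": [
    [-3,-2.5,0,0,0,0,0.6],
    [-6,-5,0,0,0,0,0.6],
    [-9,-7.5,0,0,0,0,0.6],
    [-12,-10,0,0,0,0,0.6],
    [-15,-12.5,0,0,0,0,0.6],
    [-18,-15,0,0,0,0,0.6],
    [-20.5,-17,0,0,0,0,0.6],
    [-21.7,-17.8,0,0,0,0,0.6],
    [-21.7,-17.8,0,0,0,0,0.6],
    [-21.7,-17.8,-3,0,0,0,0.6],
    [-21.7,-17.8,-6,0,0,0,0.6],
    [-21.7,-17.8,-7.7,0,0,0,0.6],
    [-21.7,-17.8,-8.3,0,0,0,0.6],
    [-21.7,-17.8,-8.5,0,0,0,0.6],
    [-21.7,-17.8,-8.5,0,0,0,0.6],
    [-21.7,-17.8,-8.5,0,0,0,-1],
    [-21.7,-17.8,-8.5,0,0,0,-1],
    [-21.7,-17.8,-8.5,0,0,0,-1],
    [-21.7,-17.8,-8.5,0,0,0,-1],
    [-21.7,-17.8,-8.5,0,0,0,-1]
  ]
}}

```text
t: 7.08
ee_pos: [432.4, 92.3, 6.3]
orientation: [2.158, 2.283, 0.001]
ft_force: [-1.8, 1.2, 8.2]
width: 46.4
grasp_force: 29.4
```

{"name": "servo_tool", "arguments": {
  "increments": [
    [0,0,0,0,0,0,-1],
    [0,0,1,0,0,0,-1],
    [0,0,3.5,0,0,0,-1],
    [0,0,6.5,0,0,0,-1],
    [0,0,8.5,0,0,0,-1],
    [1.2,-2,8.5,0,0,0,-1],
    [2.8,-5,8.5,0,0,0,-1],
    [4.7,-8,8.5,0,0,0,-1],
    [6.4,-11,8.5,0,0,0,-1],
    [8.2,-14,8.5,0,0,0,-1],
    [9.9,-17,8.5,0,0,0,-1],
    [11.6,-20,8.5,0,0,0,-1],
    [13.4,-23,8.5,0,0,0,-1],
    [15.1,-26,8.5,0,0,0,-1],
    [16.8,-29,8.5,0,0,0,-1],
    [18.6,-32,8.5,0,0,0,-1],
    [20,-34.5,8.5,0,0,0,-1],
    [21,-36,8.5,0,0,0,-1],
    [21.4,-36.8,8.5,0,0,0,-1],
    [21.4,-36.8,8.5,0,0,0,-1]
  ]
}}

```text
t: 8.75
ee_pos: [646.4, -277.3, 90.8]
orientation: [2.159, 2.281, 0.0]
ft_force: [-0.0, 0.3, -3.7]
width: 47.0
grasp_force: 29.4
```

{"name": "servo_tool", "arguments": {
  "increments": [
    [0,0,0,0,0,0,-1],
    [0,0,-3,0,0,0,-1],
    [0,0,-5.5,0,0,0,-1],
    [0,0,-7,0,0,0,-1],
    [0,0,-7.7,0,0,0,-1],
    [0,0,-8,0,0,0,-1],
    [0,0,-8,0,0,0,-1],
    [0,0,-8,0,0,0,-1],
    [0,0,-8,0,0,0,0.4],
    [0,0,-8,0,0,0,0.4],
    [0,0,-8,0,0,0,0.4],
    [0,0,-8,0,0,0,0.4],
    [0,0,-8,0,0,0,0.4],
    [0,0,-8,0,0,0,0.4],
    [0,0,-5,0,0,0,0.4],
    [0,0,-2,0,0,0,0.4],
    [0,0,0,0,0,0,0.4],
    [0,0,0,0,0,0,0.4]
  ]
}}

```text
t: 10.25
ee_pos: [649.1, -277.1, 95.8]
orientation: [2.153, 2.278, 0.004]
ft_force: [1.4, -0.7, 0.5]
width: 61.3
grasp_force: 0.0
```

{"name": "servo_tool", "arguments": {
  "increments": [
    [-3,0,0,0,0,0,0.4],
    [-6,-0.1,0,0,0,0,0.4],
    [-9,-0.2,0,0,0,0,0.4],
    [-12,-0.3,0,0,0,0,0.4],
    [-15,-0.4,0,0,0,0,0.4],
    [-18,-0.5,0,0,0,0,0.4],
    [-19.5,-0.5,0,0,0,0,0.4],
    [-20.1,-0.5,0,0,0,0,0.4],
    [-20.1,-0.5,0,0,0,0,0.4],
    [-20.1,-0.5,-3,0,0,0,0.4],
    [-20.1,-0.5,-6,0,0,0,0.4],
    [-20.1,-0.5,-7.7,0,0,0,0.4],
    [-20.1,-0.5,-8.3,0,0,0,0.4],
    [-20.1,-0.5,-8.5,0,0,0,0.4],
    [-20.1,-0.5,-8.5,0,0,0,0.4],
    [-20.1,-0.5,-8.5,0,0,0,-1],
    [-20.1,-0.5,-8.5,0,0,0,-1],
    [-20.1,-0.5,-8.5,0,0,0,-1],
    [-20.1,-0.5,-8.5,0,0,0,-1],
    [-20.1,-0.5,-8.5,0,0,0,-1]
  ]
}}

```text
t: 11.92
ee_pos: [445.3, -280.9, 6.3]
orientation: [2.157, 2.283, 0.0]
ft_force: [-1.1, -0.8, 5.1]
width: 33.0
grasp_force: 30.0
```

{"name": "servo_tool", "arguments": {
  "increments": [
    [0,0,0,0,0,0,-1],
    [0,0,1,0,0,0,-1],
    [0,0,3.5,0,0,0,-1],
    [0,0,6.5,0,0,0,-1],
    [0,0,8.5,0,0,0,-1],
    [1.1,2,8.5,0,0,0,-1],
    [2.8,5,8.5,0,0,0,-1],
    [4.4,8,8.5,0,0,0,-1],
    [6.1,11,8.5,0,0,0,-1],
    [7.7,14,8.5,0,0,0,-1],
    [9.4,17,8.5,0,0,0,-1],
    [11,20,8.5,0,0,0,-1],
    [12.7,23,8.5,0,0,0,-1],
    [14.3,26,8.5,0,0,0,-1],
    [16,29,8.5,0,0,0,-1],
    [17.6,32,8.5,0,0,0,-1],
    [19.2,35,8.5,0,0,0,-1],
    [20.2,36.7,8.5,0,0,0,-1],
    [20.6,37.4,8.5,0,0,0,-1],
    [20.6,37.4,8.5,0,0,0,-1]
  ]
}}

```text
t: 13.58
ee_pos: [651.7, 94.7, 90.9]
orientation: [2.155, 2.285, 0.001]
ft_force: [-0.3, 0.0, -1.0]
width: 32.6
grasp_force: 30.0
```

{"name": "servo_tool", "arguments": {
  "increments": [
    [0,0,0,0,0,0,-1],
    [0,0,-3,0,0,0,-1],
    [0,0,-5.5,0,0,0,-1],
    [0,0,-7,0,0,0,-1],
    [0,0,-7.7,0,0,0,-1],
    [0,0,-8,0,0,0,-1],
    [0,0,-8,0,0,0,-1],
    [0,0,-8,0,0,0,-1],
    [0,0,-8,0,0,0,0.1],
    [0,0,-8,0,0,0,0.1],
    [0,0,-8,0,0,0,0.1],
    [0,0,-8,0,0,0,0.1],
    [0,0,-8,0,0,0,0.1],
    [0,0,-8,0,0,0,0.1],
    [0,0,-5,0,0,0,0.1],
    [0,0,-2,0,0,0,0.1],
    [0,0,0,0,0,0,0.1],
    [0,0,0,0,0,0,0.1]
  ]
}}

```text
t: 15.08
ee_pos: [654.3, 93.7, 95.3]
orientation: [2.154, 2.28, 0.009]
ft_force: [1.3, 0.3, 0.1]
width: 48.2
grasp_force: 0.0
```

{"name": "servo_tool", "arguments": {
  "increments": [
    [-3,-2.7,0,0,0,0,0.1],
    [-6,-5.4,0,0,0,0,0.1],
    [-9,-8.2,0,0,0,0,0.1],
    [-12,-11,0,0,0,0,0.1],
    [-15,-13.7,0,0,0,0,0.1],
    [-18,-16.5,0,0,0,0,0.1],
    [-20,-18.3,0,0,0,0,0.1],
    [-20.8,-19,0,0,0,0,0.1],
    [-20.8,-19,0,0,0,0,0.1],
    [-20.8,-19,-3,0,0,0,0.1],
    [-20.8,-19,-6,0,0,0,0.1],
    [-20.8,-19,-7.7,0,0,0,0.1],
    [-20.8,-19,-8.3,0,0,0,0.1],
    [-20.8,-19,-8.5,0,0,0,0.1],
    [-20.8,-19,-8.5,0,0,0,0.1],
    [-20.8,-19,-8.5,0,0,0,-1],
    [-20.8,-19,-8.5,0,0,0,-1],
    [-20.8,-19,-8.5,0,0,0,-1],
    [-20.8,-19,-8.5,0,0,0,-1],
    [-20.8,-19,-8.5,0,0,0,-1]
  ]
}}

```text
t: 16.75
ee_pos: [443.5, -96.9, 6.3]
orientation: [2.157, 2.283, 0.001]
ft_force: [-0.7, 0.0, 5.8]
width: 19.8
grasp_force: 30.0
```

{"name": "servo_tool", "arguments": {
  "increments": [
    [0,0,0,0,0,0,-1],
    [0,0,1,0,0,0,-1],
    [0,0,3.5,0,0,0,-1],
    [0,0,6.5,0,0,0,-1],
    [0,0,8.5,0,0,0,-1],
    [2,0,8.5,0,0,-4,-1],
    [4,0,8.5,0,0,-7,-1],
    [6,0,8.5,0,0,-11,-1],
    [8,0.1,8.5,0,0,-14,-1],
    [10,0.2,8.5,0,0,-18,-1],
    [12,0.3,8.5,0,0,-21,-1],
    [14,0.3,8.5,0,0,-25,-1],
    [16,0.4,8.5,0,0,-28,-1],
    [18,0.4,8.5,0,0,-30,-1],
    [20,0.4,8.5,0,0,-31,-1],
    [20.7,0.4,8.5,0,0,-31,-1],
    [20.7,0.4,8.5,0,0,-31,-1],
    [20.7,0.4,8.5,0,0,-31,-1]
  ]
}}

```text
t: 18.25
ee_pos: [648.9, -92.7, 90.3]
orientation: [-2.688, -1.624, 0.002]
ft_force: [-0.2, -0.5, -2.8]
width: 19.7
grasp_force: 30.0
```

{"name": "servo_tool", "arguments": {
  "increments": [
    [0,0,0,0,0,0,-1],
    [0,0,-3,0,0,0,-1],
    [0,0,-5.5,0,0,0,-1],
    [0,0,-7,0,0,0,-1],
    [0,0,-7.7,0,0,0,-1],
    [0,0,-8,0,0,0,-1],
    [0,0,-8,0,0,0,-1],
    [0,0,-8,0,0,0,-1],
    [0,0,-8,0,0,0,0],
    [0,0,-8,0,0,0,0],
    [0,0,-8,0,0,0,0],
    [0,0,-8,0,0,0,0],
    [0,0,-8,0,0,0,0],
    [0,0,-8,0,0,0,0],
    [0,0,-5,0,0,0,0],
    [0,0,-2,0,0,0,0],
    [0,0,1,0,0,0,0],
    [0,0,2,0,0,0,0]
  ]
}}

```text
t: 19.75
ee_pos: [652.6, -93.2, 115.0]
orientation: [2.686, 1.622, 0.007]
ft_force: [1.2, 0.2, -0.2]
width: 43.6
grasp_force: 0.0
```

{"name": "servo_tool", "arguments": {
  "increments": [
    [-3,0,2,0,0,0,0],
    [-7,0,5,0,0,0,0],
    [-11,0,8,0,0,0,0],
    [-15,0,10,0,0,0,0],
    [-19,0,12,0,0,0,0],
    [-22,0,12,0,0,0,0],
    [-24,0,12,0,0,0,0],
    [-24,0,12,0,0,0,0],
    [-24,0,12,0,0,0,0]
  ]
}}

```text
t: 20.5
ee_pos: [409.3, -92.8, 230.9]
orientation: [2.69, 1.622, 0.001]
ft_force: [-0.2, -0.0, -0.1]
width: 43.9
grasp_force: 0.0
```

```bash
python3 - <<'E'
from h import *
grab('top','t4.png'); i=cv2.imread('pics/t4.png')[130:330,200:520]; cv2.imwrite('pics/t4c.png',cv2.resize(i,(800,500),interpolation=cv2.INTER_CUBIC))
E
```

```text
(no output)
```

View pics/t4c.png

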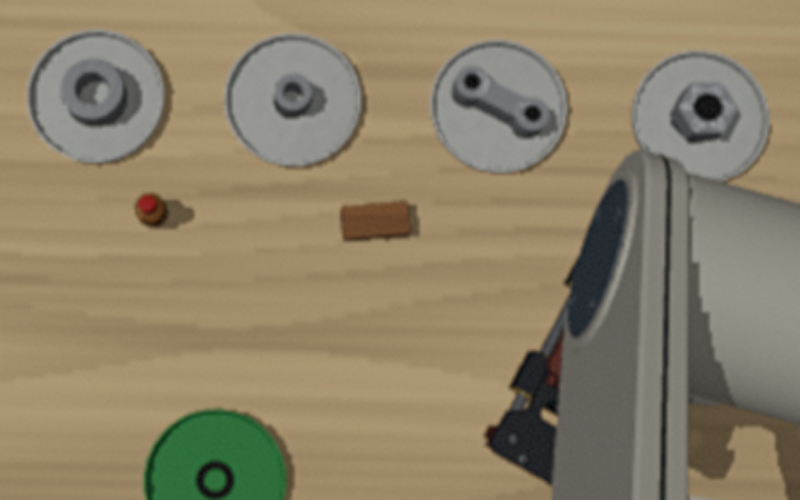

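All four parts sit in their dishes; crop pixels are big ring top (94,90), small ring (293,94), bar eyes (472,80) and (534,114), nut disc (708,107). I'll check the offsets numerically.

```bash
python3 - <<'E'
from h import *
d=grab('top')
T=dict(big=((94,90),(649.1,270.2)),small=((293,94),(651,93.2)),eye1=((472,80),(0,0)),eye2=((534,114),(0,0)),nut=((708,107),(646.1,-275.8)))
P={}
for n,((u,v),t) in T.items():
    P[n]=ray(d,200+u/2.5-.3,130+v/2.5-.3,29)[:2]; print(n,P[n].round(1),(P[n]-t).round(1))
a=P['eye1']-P['eye2'];print('bar',(P['eye1']+P['eye2'])/2-[650.5,-92.3],np.degrees(np.arctan2(a[1],a[0])))
E
```

```text
big [648.3 268. ] [-0.8 -2.2]
small [649.5  92.4] [-1.5 -0.8]
eye1 [666.8 -66. ] [666.8 -66. ]
eye2 [ 637.2 -120.9] [ 637.2 -120.9]
nut [ 647.9 -275.4] [1.8 0.4]
bar [ 1.4858938 -1.1676163] 61.692437623411195
```

Every part is within about 2.5 mm of its silhouette, and the bar is within 1°.

```bash
python3 -c "
from workcell import ctrl
print(ctrl.close_job())"
```

```text
the job is handed in; nothing more can be done
None
```

All four parts are in their matching dishes and the job is handed in at about 21 s; the last camera check put each within about 2.5 mm of its silhouette and the link bar within 1° of its direction, but no verdict was returned.

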